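# Finish packing the adapter carrier and lift it level

### The arm

A 6-joint arm with a two-finger parallel gripper is mounted at the origin on a cart in front of the work surface, level with it; the furniture and walls round the work are solid. World frame = base frame: x ahead of the robot, y to its left, z up, the work surface at z = 0. Lengths are in m, angles in rad, forces in N, time in s.
With the tool pointing down it reaches from about 0.375 to 0.9 m from the base axis. Payload 3.1 kg.
Tool frame: the origin (TCP) lies at the very end of the fingers, on their centre line; the grasp point (between the pads) lies 19 mm behind it (r.grasp_offset is the distance from the TCP to the grasp point, in m); z points along the fingers, y is the direction in which the jaws open and shut (so a half turn about z gives the same grasp; the last joint's range is limited). The gripper opens to 87 mm and grips with 3 to 60 N. Pads are 19 mm wide; open, the fingers measure 117 mm over their backs; the gripper's body (75 mm by 190 mm) begins 51 mm behind the grasp point.
Start: joints at [1.05, 0.527, 1.433, -0, 1.181, -0.178], TCP at [0.209, 0.589, 0.223] pointing down, gripper open.
Joint ranges: [-3.08, 3.08], [-0.75, 2.2], [0.22, 2.44], [-1.43, 4.57], [0, 2.65], [-2.85, 2.85]. Speed limits (rad/s): [2.79, 2.79, 3.14, 3.14, 3.14, 3.14].

### API

Orientations are given as a unit quaternion [w, x, y, z].
In Python, from bench import r gives the robot as it stands.
- The arm moves only by the tool jog_arm, never from a script. Its argument "plan" is a list that holds one entry, the list of rows, each a list of 6 numbers: the shift along the tool's x, y, z in m, then the turn, a rotation vector about the tool's x, y, z in rad. A call has 1 to 12 rows; each row shifts and turns the commanded pose from where the row before left it, along the tool's axes as they then stand; what a row does not reach is not made up. A row lasts 1/8 s, in which the tool goes at most 62.5 mm and 10.7 degrees, less where a joint would pass 70% of its speed; a pose out of reach is approached as far as the arm can. A call is refused whole if a number of a shift passes 0.0625 or a number of a turn 0.188, either way. A call with a gripper value outside its range is refused whole. "claw" is the gripper command: -1 is shut, 1 is fully open, values between are in proportion, set as the call begins (left out, the last holds). The fingers move at their own pace and stop on an object; the grip force is fixed at half the most. Time passes only in rows, so rows that do not move let the fingers close. It gives the time, the measured TCP pose, the force and the opening at its end, in the units of the state.
- r.get_obs(): the state, without advancing time (a new reading comes with each control period).
- r.snapshot(name): name is "scene" or "top" or "wrist"; returns a dict with "pixels" (420x560x3 uint8, blue, green, red), "intrinsics" (3x3 intrinsics, pixels), "distortion" ([k1, k2, p1, p2, k3] as OpenCV has them; the pictures are not rectified), "R" (3x3) and "t" (3): a world point X has camera coordinates R X + t; the wrist camera has in their place "hand_eye" (4x4, takes a point from camera to tool coordinates, whose origin is the TCP and whose axes are the flange's). Camera axes: x right, y down, z forward; pixel columns grow to the right and rows downward; lengths in m; the calibration is good to about 2 mm. A picture is of the moment at which its call begins: read the wrist's pose just before it. There is no depth.
- r.sign_off(): hands the job in, once; it reports no verdict.
Trained networks look in a picture, given as the dict that the camera call returned (one of the last four; its "shot" number tells which), for a name from the list of things; names that differ only in an ending like _2 or _b are one class to them, and where a whole thing is asked for, a point or a joint stands for the part that bears it (a point fixed in the world has none). Each returns a list of dicts, best first, with "score" (0 to 1); they miss things now and then, are a little off and sometimes report something else, mostly with a low value. They report only what shows in the picture. A call takes as long as a camera call. They do not tell look-alikes from the thing itself.
- r.silhouettes(picture, query): "mask" (420x560 bool, what is visible of it) and "uv" ([column, row] in pixels, amid what is visible of it).
- r.spot_point(picture, query): "uv" ([column, row] in pixels: a listed point, or the origin of a listed thing).
The state is a dict: "time": time; "q": joint angles; "qvel": joint speeds; "tau": joint torques, N m; "tool_pos": TCP position; "tcp_rot": TCP orientation; "wrist_force": force on the tool from outside, world axes, zero at the start; "wrist_torque": the same for the moment, N m; "opening": opening from 0.0 (shut) to 1.0 (fully open).
Only numpy, scipy, OpenCV 4.12 (cv2) and the standard library are available. Lean on these libraries where they do the work, as an engineer would, in place of code of your own. Each camera call takes 0.05 s, during which the arm holds its last target.

### The job

Finish packing the carrier: lay the spare orange separator sheet squarely on the lone power adapter in the carrier's half-filled bay, then stack the spare adapter squarely on that sheet, so that this bay matches the full one, without shifting the carrier on the bench as you pack it. Then take the carrier by its blue handle, lift it straight up so that it hangs more than 10 cm (and less than 20 cm) clear of the bench, and finish while still holding it there, level and steady, with everything in place and the things around left alone.

Things in the scene. Friction and masses are not known exactly. Their poses are not given: they have to be found in the camera images.
- carrier: Loose aluminium tray 62 (x) by 280 (y) mm, 4 mm floor, 14 mm high rims, upright handle in the middle; 0.8 kg packed. Origin at the centre of its underside, y along its length, z up. Half-filled bay at +y (one black adapter), full bay at -y (adapter, sheet, adapter); bay centres 81 mm from the handle. Full stacks reach 71 mm above the underside
- handle_grip (a point): Centre of the blue handle grip, 103 mm above the carrier's underside. The grip is 16 mm thick (along carrier x: pinch it across this), 42 mm wide (along carrier y) and 34 mm high, 86 to 120 mm above the underside. Axes as the carrier's
- open_bay (a point): Centre of the half-filled bay at the level of the top of its adapter, 35 mm above the carrier's underside: the separator's underside goes here. Axes as the carrier's
- full_bay (a point): The same point in the full bay (top of the lower adapter, 35 mm above the underside)
- separator_center (a point): Centre of the spare orange separator, a stiff sheet 56 (x) by 104 (y) by 5 mm, 0.02 kg, z up. It starts on a fixed grey rest, underside 25 mm above the bench, long edges overhanging the rest's 34 mm wide block by 11 mm each side: take it across x from above. The rest's foot (70 by 110 mm) is 4 mm thick
- adapter_center (a point): Centre of the spare black power adapter, a brick 50 (x) by 108 (y) by 31 mm, 0.12 kg, lying flat on the bench. z up; take it across x
- low_open_center (a point): Centre of the black adapter (50 x 108 x 31 mm) that lies in the half-filled bay
- low_full_center (a point): Centre of the lower adapter of the full bay (50 x 108 x 31 mm)
- sheet_full_center (a point): Centre of the orange separator in the full bay (56 x 104 x 5 mm)
- top_full_center (a point): Centre of the upper adapter of the full bay (50 x 108 x 31 mm)
- flux_tub: Bystander: yellow and black round tub, 47 mm wide, 29 mm high; origin at the centre of its underside
- screw_dish: Bystander: round dish with screws, 85 mm wide, 18 mm high; origin at the centre of its underside
- driver: Bystander: blue screwdriver 142 mm long, 12 mm thick, lying flat; origin under its centre, its length along x
- rest: The fixed grey rest for the spare separator; origin at the centre of its underside; block 34 (x) by 92 (y) mm, top 25 mm above the bench
Things that resemble listed ones, but are neither listed nor needed, are in the scene too. What is shaped like the part that bears adapter_center but pink or red is not meant.

How it is judged:
By the outcome, as a careful person would: the job done as asked, in the order asked, and still so for the second after the job is handed in, while the arm keeps its last pose, push and grip.
It also fails if it takes over 72 s, if anything falls off the work surface, if the arm or the gripper's body presses on something with over 40 N, if the wrist force passes 120 N, or if a joint passes its speed limit or range.

## Working session

There is one attempt and no reset: what is moved stays moved. The work goes in short steps, Python scripts to look and compute and a tool call to move; the robot and the scene stay as the last step left them, time stands still between calls to the robot, and variables do not carry over. Pictures are saved under pics/ and viewed, and the job is handed in when it is done.

Besides the shell and the picture viewer there is one more tool, called after "Request:" as name([rows], argument=value, ...), one row to a line, values as JSON. jog_arm: Moves the arm, as the interface text tells. Its arguments: {"type":"object","properties":{"plan":{"type":"array"},"claw":{"type":"number"}},"required":["plan"]}

```bash
mkdir -p pics; ls; python3 - <<'E'
from bench import r
import cv2
o=r.get_obs();print({k:o[k] for k in('time','tool_pos','tcp_rot','wrist_force','opening')})
for n in("scene","top"):
    s=r.snapshot(n);cv2.imwrite(f"pics/{n}0.png",s["pixels"]);print(n,s["intrinsics"],s["distortion"],s["R"],s["t"])
    for q in["handle_grip","open_bay","full_bay","separator_center","adapter_center","low_open_center","top_full_center","sheet_full_center","flux_tub","screw_dish","driver","rest","carrier"]:
        print(q,[(round(float(d["score"]),2),[round(float(x),1) for x in d["uv"]]) for d in r.spot_point(s,q)][:4])
E
```

```text
pics
{'time': 0.0, 'tool_pos': array([0.20908925, 0.58821881, 0.22158206]), 'tcp_rot': array([-3.56210240e-04,  1.70065326e-01,  9.85432218e-01, -1.00108034e-03]), 'wrist_force': array([ 0.17728723,  0.20892265, -0.3803409 ]), 'opening': 0.9989254109011706}
scene [[516.17206636   0.         281.65102642]
 [  0.         516.17206636 208.55964517]
 [  0.           0.           1.        ]] [-0.00226162  0.          0.          0.          0.        ] [[ 0.66963266 -0.74245402 -0.01881803]
 [-0.48077876 -0.41403243 -0.77293527]
 [ 0.56607763  0.52663001 -0.63420576]] [-0.37870471  0.32794427  0.85585564]
handle_grip [(0.96, [344.3, 233.1]), (0.23, [343.2, 266.0])]
open_bay []
full_bay []
separator_center [(0.6, [340.5, 266.7])]
adapter_center [(0.92, [232.3, 175.6]), (0.9, [175.1, 266.1]), (0.65, [261.2, 211.8])]
low_open_center [(0.85, [307.0, 250.5])]
top_full_center []
sheet_full_center [(0.59, [377.7, 272.6])]
flux_tub [(0.63, [299.5, 188.0])]
screw_dish [(0.79, [323.8, 361.9])]
driver []
rest [(0.72, [173.3, 211.7])]
carrier [(0.59, [342.4, 266.9])]
top [[488.16743973   0.         
[... 236 characters left out ...]
3]
 [ 0.10792817 -0.01433795 -0.9940553 ]] [-0.01229446  0.53848423  1.08586075]
handle_grip [(0.81, [334.2, 186.4]), (0.45, [381.3, 280.2])]
open_bay [(0.65, [293.2, 198.7])]
full_bay [(0.91, [367.0, 183.9])]
separator_center [(0.83, [147.8, 249.4])]
adapter_center [(0.7, [223.8, 189.8]), (0.58, [223.1, 294.5]), (0.57, [158.0, 170.4])]
low_open_center [(0.63, [293.3, 199.7])]
top_full_center [(0.71, [362.9, 183.9])]
sheet_full_center [(0.51, [363.5, 186.2])]
flux_tub [(0.86, [224.3, 131.5])]
screw_dish [(0.83, [381.4, 282.7]), (0.17, [333.2, 186.6])]
driver [(0.65, [264.8, 263.6])]
rest [(0.86, [152.7, 250.7]), (0.29, [362.9, 186.6]), (0.25, [158.4, 170.6])]
carrier [(0.56, [329.5, 192.1])]
```

View pics/scene0.png

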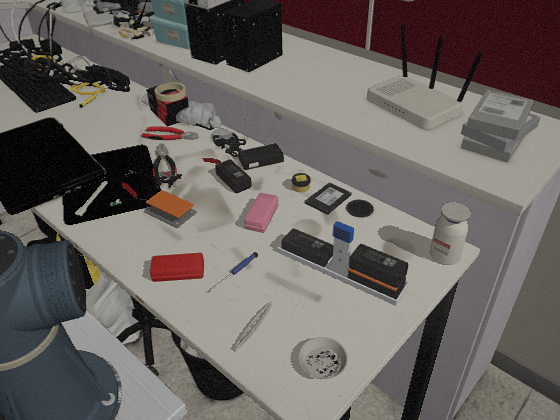

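View pics/top0.png

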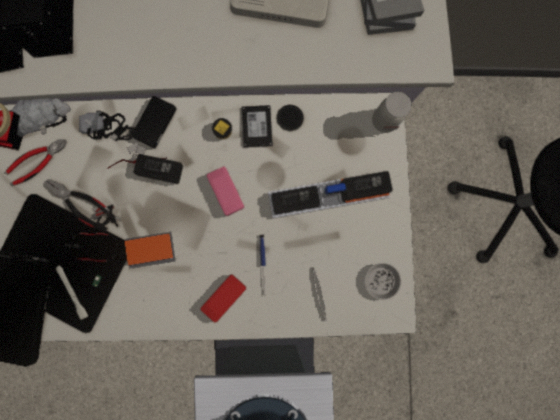

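```bash
cat > h.py <<'E'
from bench import r
import numpy as np, cv2
from scipy.spatial.transform import Rotation as Ro
def ray(s,uv):
    p=cv2.undistortPoints(np.array(uv,float).reshape(-1,1,2),s["intrinsics"],s["distortion"]).reshape(-1,2)
    d=np.c_[p,np.ones(len(p))]@s["R"]; return -s["R"].T@s["t"],d
def atz(s,uv,z):
    c,d=ray(s,uv); return c+d*((z-c[2])/d[:,2])[:,None]
def proj(s,X):
    return cv2.projectPoints(np.array(X,float).reshape(-1,1,3),cv2.Rodrigues(s["R"])[0],s["t"],s["intrinsics"],s["distortion"])[0].reshape(-1,2)
def tool():
    o=r.get_obs();q=o["tcp_rot"];return o,Ro.from_quat([q[1],q[2],q[3],q[0]]).as_matrix()
def wrist():
    o,R=tool(); s=r.snapshot("wrist"); H=np.array(s["hand_eye"])
    Rc=R@H[:3,:3]; c=o["tool_pos"]+R@H[:3,3]
    s2=dict(s); s2["R"]=Rc.T; s2["t"]=-Rc.T@c; return s,s2
E
python3 - <<'E'
from h import *
s=r.snapshot("top");c=r.snapshot("scene")
a=cv2.resize(s["pixels"][80:270,100:420],None,fx=2.5,fy=2.5,interpolation=cv2.INTER_CUBIC);cv2.imwrite("pics/topz.png",np.clip(a*1.6,0,255))
b=cv2.resize(c["pixels"][130:310,140:420],None,fx=2.8,fy=2.8,interpolation=cv2.INTER_CUBIC);cv2.imwrite("pics/scz.png",np.clip(b*1.4,0,255))
for n,q,z in[("top","handle_grip",.103),("top","open_bay",.035),("top","full_bay",.035),("top","separator_center",.0275),("top","adapter_center",.0155),("top","flux_tub",0),("top","screw_dish",0),("top","driver",0),("top","rest",0),("scene","handle_grip",.103),("scene","adapter_center",.0155),("scene","low_open_center",.0195)]:
    im={"top":s,"scene":c}[n]
    for d in r.spot_point(im,q)[:3]: print(n,q,round(d["score"],2),atz(im,[d["uv"]],z).round(4))
for q,z in[("separator_center",.03),("adapter_center",.031),("low_open_center",.035),("top_full_center",.071)]:
    for d in r.silhouettes(s,q)[:3]:
        m=d["mask"].astype(np.uint8);ct=max(cv2.findContours(m,0,2)[0],key=cv2.contourArea).reshape(-1,2)
        P=atz(s,ct,z)[:,:2]; R=cv2.minAreaRect((P*1000).astype(np.float32)); print(q,round(d["score"],2),m.sum(),R)
print(-s["R"].T@s["t"])
w,w2=wrist();cv2.imwrite("pics/w0.png",w["pixels"]);print(w["hand_eye"],w["intrinsics"])
E
```

```text
top handle_grip 0.94 [[ 0.5682 -0.1643  0.103 ]]
top open_bay 0.96 [[ 0.558  -0.0847  0.035 ]]
top full_bay 0.94 [[ 0.5803 -0.2495  0.035 ]]
top full_bay 0.65 [[0.4423 0.2495 0.035 ]]
top separator_center 0.82 [[0.4391 0.255  0.0275]]
top separator_center 0.57 [[ 0.5855 -0.2464  0.0275]]
top adapter_center 0.9 [[0.5765 0.0754 0.0155]]
top adapter_center 0.9 [[0.3286 0.0791 0.0155]]
top adapter_center 0.83 [[0.6299 0.2317 0.0155]]
top flux_tub 0.8 [[0.726  0.0791 0.    ]]
top screw_dish 0.94 [[ 0.3572 -0.2812  0.    ]]
top screw_dish 0.51 [[ 0.5506 -0.0768  0.    ]]
top driver 0.58 [[ 0.4102 -0.0123  0.    ]]
top driver 0.44 [[ 0.5557 -0.0822  0.    ]]
top driver 0.25 [[ 0.5867 -0.2583  0.    ]]
top rest 0.8 [[0.4448 0.2516 0.    ]]
top rest 0.68 [[ 0.5865 -0.253   0.    ]]
scene handle_grip 0.96 [[ 0.5583 -0.1732  0.103 ]]
scene adapter_center 0.87 [[0.576  0.0697 0.0155]]
scene adapter_center 0.68 [[0.642  0.2455 0.0155]]
scene adapter_center 0.61 [[0.3228 0.0847 0.0155]]
scene low_open_center 0.77 [[ 0.5521 -0.09    0.0195]]
separator_center 0.6 1185 ((446.93170166015625, 252.42228
[... 670 characters left out ...]
5156), 9.826685905456543)
top_full_center 0.67 989 ((556.97509765625, -155.4476318359375), (60.089744567871094, 262.265380859375), 8.44239616394043)
[ 0.41765069 -0.00976531  1.13784117]
[[-6.70786066e-04 -9.52863938e-01 -3.03397209e-01  8.38568486e-02]
 [ 9.99999750e-01 -5.71258010e-04 -4.16795995e-04  5.26184946e-04]
 [ 2.23831788e-04 -3.03397412e-01  9.52864083e-01 -1.61789110e-01]
 [ 0.00000000e+00  0.00000000e+00  0.00000000e+00  1.00000000e+00]] [[292.97173301   0.         280.69693077]
 [  0.         292.97173301 210.08637295]
 [  0.           0.           1.        ]][ WARN:0@1.639] global loadsave.cpp:1063 imwrite_ Unsupported depth image for selected encoder is fallbacked to CV_8U.
```

View pics/topz.png

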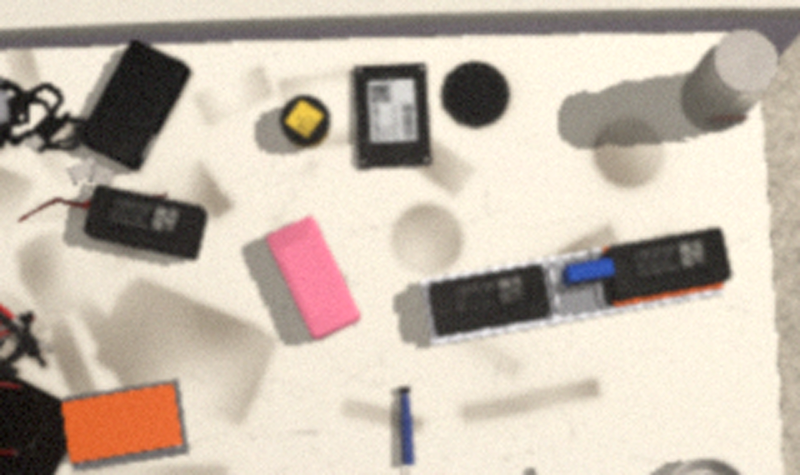

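View pics/scz.png

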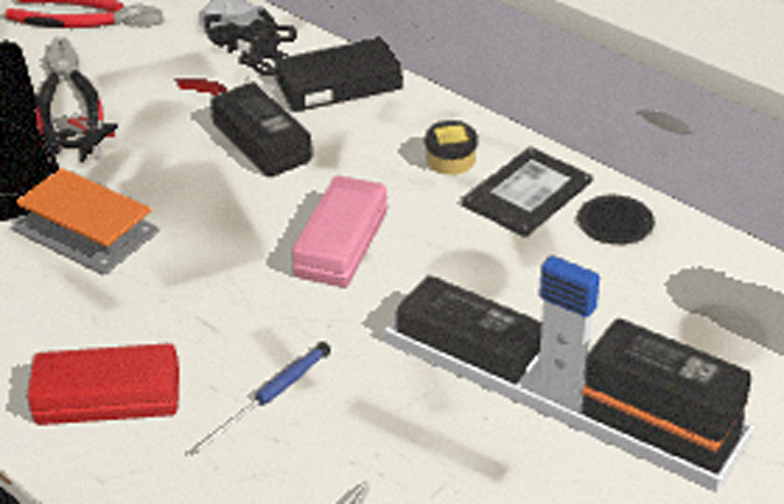

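View pics/w0.png

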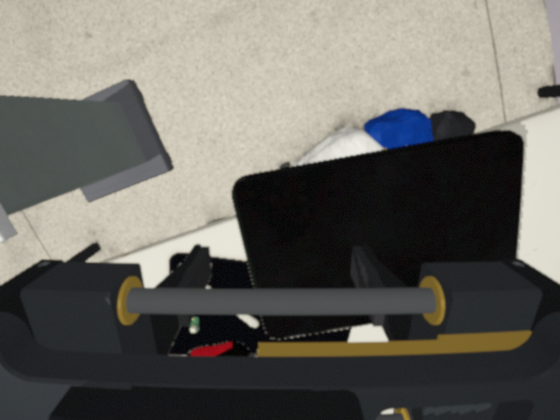

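```bash
cat >> h.py <<'E'
def go(p,yawx):
    """yawx: angle (deg) of tool x in world. prints total turn (tool axes) then shift in the target axes"""
    o,R=tool(); a=np.deg2rad(yawx)
    x=np.array([np.cos(a),np.sin(a),0]);z=np.array([0,0,-1.]);T=np.c_[x,np.cross(z,x),z]
    rv=Ro.from_matrix(R.T@T).as_rotvec(); d=T.T@(np.array(p)-o["tool_pos"])
    print("t",round(o["time"],2),"tcp",o["tool_pos"].round(4),"yawx",np.rad2deg(np.arctan2(R[1,0],R[0,0])).round(2),"open",round(o["opening"],3),"F",o["wrist_force"].round(1))
    print("turn",rv.round(4),"shift",d.round(4))
E
python3 - <<'E'
from h import *
go([0.445,0.253,0.22],98.5)
E
```

```text
t 2.35 tcp [0.2095 0.5888 0.2226] yawx 160.42 open 0.999 F [ 0.3  0.5 -0.5]
turn [ 0.     -0.      1.0806] shift [-0.367   0.1833  0.0026]
```

Request:
jog_arm([
  [[0, 0, 0, 0, 0, 0.18], [0, 0, 0, 0, 0, 0.18], [0, 0, 0, 0, 0, 0.18], [0, 0, 0, 0, 0, 0.18], [0, 0, 0, 0, 0, 0.18], [0, 0, 0, 0, 0, 0.18]],
])

```text
time: 3.1
tool_pos: [0.2094, 0.5888, 0.2225]
tcp_rot: [0.0, 0.655, 0.756, -0.0]
wrist_force: [0.0, -0.0, 0.3]
opening: 0.999
```

Request:
jog_arm([
  [[-0.046, 0.023, 0, 0, 0, 0], [-0.046, 0.023, 0, 0, 0, 0], [-0.046, 0.023, 0, 0, 0, 0], [-0.046, 0.023, 0, 0, 0, 0], [-0.046, 0.023, 0, 0, 0, 0], [-0.046, 0.023, 0, 0, 0, 0], [-0.046, 0.023, 0, 0, 0, 0], [-0.046, 0.023, 0, 0, 0, 0], [0, 0, 0, 0, 0, 0], [0, 0, 0, 0, 0, 0]],
])

```text
time: 4.35
tool_pos: [0.4456, 0.2523, 0.2225]
tcp_rot: [-0.0, 0.653, 0.758, -0.0]
wrist_force: [-0.2, -0.5, -0.2]
opening: 0.997
```

```bash
python3 - <<'E'
from h import *
go([0.445,0.253,0.22],98.5)
w,w2=wrist();cv2.imwrite("pics/w1.png",w["pixels"])
for d in r.silhouettes(w,"separator_center")[:2]:
    m=d["mask"].astype(np.uint8);ct=max(cv2.findContours(m,0,2)[0],key=cv2.contourArea).reshape(-1,2)
    print(d["score"],m.sum(),cv2.minAreaRect((atz(w2,ct,.03)[:,:2]*1000).astype(np.float32)))
for d in r.spot_point(w,"separator_center")[:2]: print(d["score"],d["uv"],atz(w2,[d["uv"]],.0275))
E
```

```text
t 4.35 tcp [0.4456 0.2523 0.2225] yawx 98.49 open 0.997 F [-0.2 -0.5 -0.2]
turn [-0.0007 -0.0005 -0.0002] shift [ 0.0008 -0.0005  0.0025]
0.92 3708 ((447.1826477050781, 253.88043212890625), (56.64406967163086, 103.0427474975586), 8.276325225830078)
0.57 [281.2, 187.6] [[0.44621375 0.25255784 0.0275    ]]
```

View pics/w1.png

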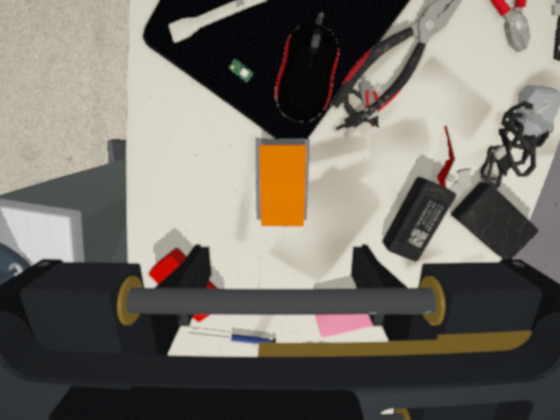

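```bash
python3 - <<'E'
from h import *
go([0.447,0.2534,0.012],98.3)
E
```

```text
t 4.5 tcp [0.4451 0.2533 0.2225] yawx 98.65 open 1.001 F [-0.   1.   0.1]
turn [-0.0005 -0.0002  0.0061] shift [-2.000e-04  1.900e-03  2.105e-01]
```

Request:
jog_arm([
  [[0, 0.0015, 0.04, 0, 0, 0.004], [0, 0, 0.04, 0, 0, 0], [0, 0, 0.04, 0, 0, 0], [0, 0, 0.04, 0, 0, 0], [0, 0, 0.03, 0, 0, 0], [0, 0, 0.012, 0, 0, 0], [0, 0, 0.008, 0, 0, 0], [0, 0, 0, 0, 0, 0]],
])

```text
time: 5.5
tool_pos: [0.4477, 0.2528, 0.0129]
tcp_rot: [0.0, 0.654, 0.757, 0.0]
wrist_force: [-0.4, 0.4, 0.0]
opening: 0.999
```

Request:
jog_arm([
  [[0, 0, 0, 0, 0, 0], [0, 0, 0, 0, 0, 0], [0, 0, 0, 0, 0, 0], [0, 0, 0, 0, 0, 0], [0, 0, 0, 0, 0, 0], [0, 0, 0, 0, 0, 0]],
], claw=0.1)

```text
time: 6.25
tool_pos: [0.4477, 0.2524, 0.0128]
tcp_rot: [0.0, 0.654, 0.756, 0.0]
wrist_force: [0.2, -1.0, 3.1]
opening: 0.637
```

Request:
jog_arm([
  [[0, 0, -0.005, 0, 0, 0], [0, 0, -0.02, 0, 0, 0], [0, 0, -0.04, 0, 0, 0], [0, 0, -0.04, 0, 0, 0], [0, 0, -0.03, 0, 0, 0], [0, 0, 0, 0, 0, 0], [0, 0, 0, 0, 0, 0]],
])

```text
time: 7.12
tool_pos: [0.4468, 0.2522, 0.147]
tcp_rot: [-0.0, 0.654, 0.756, -0.001]
wrist_force: [0.1, -0.2, 0.2]
opening: 0.634
```

```bash
python3 - <<'E'
from h import *
go([0.552,-.084,0.147],99)
w,w2=wrist();cv2.imwrite("pics/w2.png",w["pixels"]); c=r.snapshot("scene");cv2.imwrite("pics/s2.png",cv2.resize(c["pixels"][100:310,60:340],None,fx=2.8,fy=2.8))
for d in r.silhouettes(w,"separator_center")[:2]:
    m=d["mask"].astype(np.uint8);print(d["score"],m.sum(),d["uv"])
E
```

```text
t 7.12 tcp [0.4468 0.2522 0.147 ] yawx 98.31 open 0.634 F [ 0.1 -0.2  0.2]
turn [-0.0015  0.0002 -0.012 ] shift [-0.3486  0.0514 -0.    ]
0.59 14089 [282.6, 243.6]
```

View pics/w2.png

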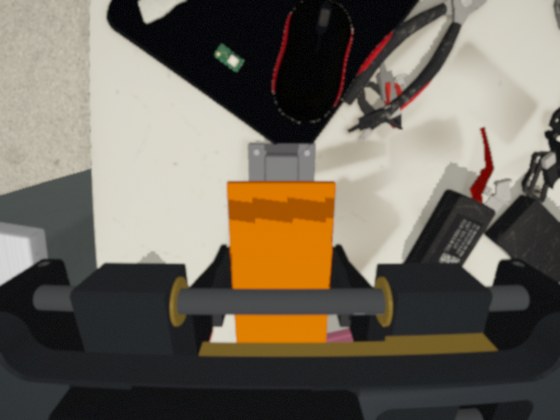

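View pics/s2.png

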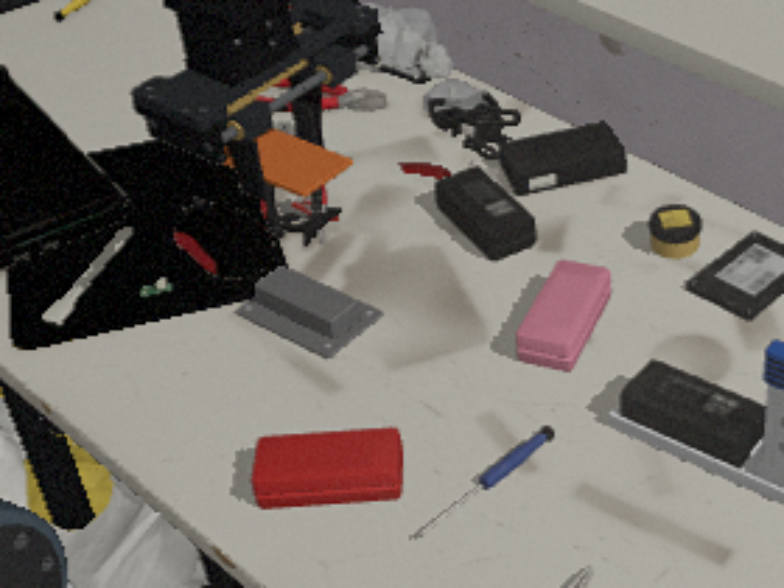

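Request:
jog_arm([
  [[-0.02, 0.0026, -0.02, 0, 0, -0.012], [-0.046, 0.0052, -0.01, 0, 0, 0], [-0.046, 0.0052, -0.01, 0, 0, 0], [-0.046, 0.0052, -0.01, 0, 0, 0], [-0.046, 0.0052, -0.01, 0, 0, 0], [-0.046, 0.0052, 0, 0, 0, 0], [-0.046, 0.0052, 0, 0, 0, 0], [-0.046, 0.0052, 0, 0, 0, 0], [-0.046, 0.0052, 0, 0, 0, 0], [-0.046, 0.0052, 0, 0, 0, 0], [-0.034, 0.0026, 0, 0, 0, 0], [0, 0, 0, 0, 0, 0]],
])

```text
time: 8.78
tool_pos: [0.572, -0.2043, 0.206]
tcp_rot: [-0.0, 0.651, 0.759, -0.0]
wrist_force: [-0.2, -0.3, 0.0]
opening: 0.635
```

```bash
python3 - <<'E'
from h import *
go([0.552,-.084,0.207],99)
w,w2=wrist();cv2.imwrite("pics/w3.png",w["pixels"])
for q,z in[("low_open_center",.035),("separator_center",.1)]:
  for d in r.silhouettes(w,q)[:2]:
    m=d["mask"].astype(np.uint8);ct=max(cv2.findContours(m,0,2)[0],key=cv2.contourArea).reshape(-1,2)
    print(q,d["score"],m.sum(),d["uv"],cv2.minAreaRect((atz(w2,ct,z)[:,:2]*1000).astype(np.float32)))
for q,z in[("low_open_center",.0195),("open_bay",.035),("handle_grip",.103)]:
  for d in r.spot_point(w,q)[:1]: print(q,d["score"],d["uv"],atz(w2,[d["uv"]],z))
E
```

```text
t 8.78 tcp [ 0.572  -0.2043  0.206 ] yawx 98.8 open 0.635 F [-0.2 -0.3  0. ]
turn [-0.001  -0.0004 -0.0035] shift [ 0.122  -0.0009 -0.001 ]
low_open_center 0.87 4827 [284.1, 77.9] ((552.94140625, -85.50061798095703), (49.25857925415039, 105.49459838867188), 8.100446701049805)
separator_center 0.79 13644 [282.7, 244.6] ((576.43701171875, -233.90895080566406), (102.9829330444336, 114.83629608154297), 8.790566444396973)
separator_center 0.34 3333 [281.0, 143.5] ((557.4013671875, -112.90538024902344), (47.09773635864258, 128.7569580078125), 8.242827415466309)
low_open_center 0.7 [285.5, 82.9] [[ 0.55869594 -0.08361216  0.0195    ]]
handle_grip 0.66 [283.3, 167.9] [[ 0.56830962 -0.16420656  0.103     ]]
```

View pics/w3.png

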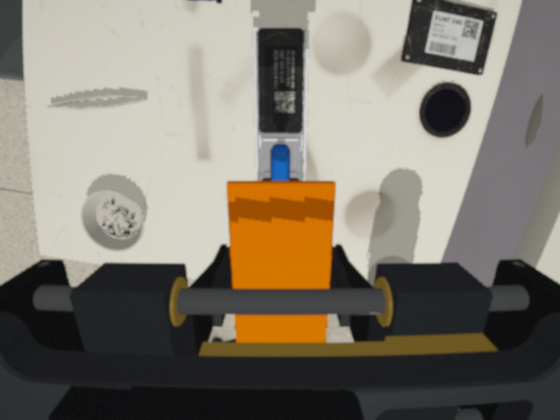

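```bash
cat >> h.py <<'E'
from scipy.optimize import minimize
def boxpts(p,dx,dy,z0,z1):
    c,s=np.cos(p[2]),np.sin(p[2]); P=[]
    for a in(-1,1):
        for b in(-1,1):
            X=a*dx/2;Y=b*dy/2
            for z in(z0,z1): P.append([p[0]+c*X-s*Y,p[1]+s*X+c*Y,z])
    return np.array(P)
def fitbox(views,dx,dy,z0,z1,p0):
    """views: list of (cam, mask); maximise agreement of projected hull and mask"""
    up=4
    def render(s,p):
        h=cv2.convexHull(proj(s,boxpts(p,dx,dy,z0,z1)).astype(np.float32)).reshape(-1,2)
        m=np.zeros((420,560),np.uint8); cv2.fillConvexPoly(m,np.round((h)*256).astype(np.int32),255,cv2.LINE_AA,8); return m/255.
    def cost(q):
        p=[q[0]/1000,q[1]/1000,np.deg2rad(q[2])];t=0
        for s,m in views:
            R=render(s,p); t+=np.abs(R-m).sum()/m.sum()
        return t
    q0=np.array([p0[0]*1000,p0[1]*1000,p0[2]])
    best=min((minimize(cost,q0+d,method="Nelder-Mead",options=dict(initial_simplex=[q0+d,q0+d+[4,0,0],q0+d+[0,4,0],q0+d+[0,0,4]],xatol=.05,fatol=1e-5)) for d in([0,0,0],[2,-2,2],[-2,2,-2])),key=lambda x:x.fun)
    return best.x.round(2),round(best.fun,3)
E
cat > fit1.py <<'E'
from h import *
w,w2=wrist();t=r.snapshot("top")
def netmask(s,q,near=None,k=0):
    L=r.silhouettes(s,q); 
    if near is not None: L=sorted(L,key=lambda d:np.hypot(*(np.array(d["uv"])-near)))
    return L[0]["mask"].astype(float),L[0]["uv"]
mw,u=netmask(w,"low_open_center",(281,80));mt,u2=netmask(t,"low_open_center",(293,200));print(u,u2)
for n,v in(("w",[(w2,mw)]),("t",[(t,mt)]),("wt",[(w2,mw),(t,mt)])): print("low_open",n,fitbox(v,.05,.108,.004,.035,(.553,-.085,8.5)))
# blue handle by colour
for n,s in(("w",w2),("t",t)):
    hsv=cv2.cvtColor(s["pixels"],cv2.COLOR_BGR2HSV); b=cv2.inRange(hsv,(105,120,40),(130,255,255))
    uv=proj(s,[[.566,-.164,.103]])[0]; m=np.zeros_like(b); x,y=uv.astype(int); m[y-30:y+30,x-30:x+30]=255; b&=m
    print("handle",n,b.sum()//255,fitbox([(s,b/255.)],.016,.042,.086,.12,(.566,-.164,8.5)))
for n,uv in(("top_full_center",(365,185)),):
    mt,u2=netmask(t,n,uv);print("topfull",u2,fitbox([(t,mt)],.05,.108,.040,.071,(.574,-.243,8.5)))
E
python3 fit1.py
```

```text
[283.4, 82.2] [293.0, 198.4]
low_open w (array([553.11, -86.04,  10.07]), np.float64(0.103))
low_open t (array([551.93, -83.75,   9.87]), np.float64(0.167))
low_open wt (array([552.82, -85.37,   7.86]), np.float64(0.275))
handle w 530 (array([ 565.72, -165.99,   13.07]), np.float64(1.0))
handle t 39 (array([ 557.95, -143.74,   44.01]), np.float64(4.244))
topfull [316.1, 196.7] (array([ 573.3 , -260.37,   35.07]), np.float64(3.336))
```

```bash
cat > ov.py <<'E'
from h import *
def overlay(s,boxes,win,f,name):
    x0,y0,x1,y1=win; im=cv2.resize(s["pixels"][y0:y1,x0:x1],None,fx=f,fy=f,interpolation=cv2.INTER_CUBIC); im=cv2.convertScaleAbs(im,alpha=1.5,beta=20)
    for (p,dx,dy,z0,z1,col) in boxes:
        P=proj(s,boxpts(p,dx,dy,z0,z1)); P=((P+.5-[x0,y0])*f).round().astype(int)
        for i in range(8):
            for j in range(i):
                if bin(i^j).count("1")==1: cv2.line(im,tuple(map(int,P[i])),tuple(map(int,P[j])),col,1)
    cv2.imwrite(name,im)
E
cat > o1.py <<'E'
from ov import *
w,w2=wrist();t=r.snapshot("top")
import pickle;pickle.dump((w2,t),open("v1.pkl","wb"))
def boxes(hx,hy,yaw):
    y=np.deg2rad(yaw); d=np.array([-np.sin(y),np.cos(y)])*.081
    o=(hx+d[0],hy+d[1],y);f=(hx-d[0],hy-d[1],y)
    return [((hx,hy,y),.062,.28,0,.014,(255,0,255)),(o,.05,.108,.004,.035,(0,255,0)),(f,.05,.108,.04,.071,(0,255,255)),((hx,hy,y),.016,.042,.086,.12,(0,0,255))]
b=boxes(.5665,-.1645,8.6)
overlay(w2,b,(220,10,350,200),4,"pics/o_w.png");overlay(t,b,(260,150,400,240),5.5,"pics/o_t.png")
E
python3 o1.py
```

```text
(no output)
```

View pics/o_w.png

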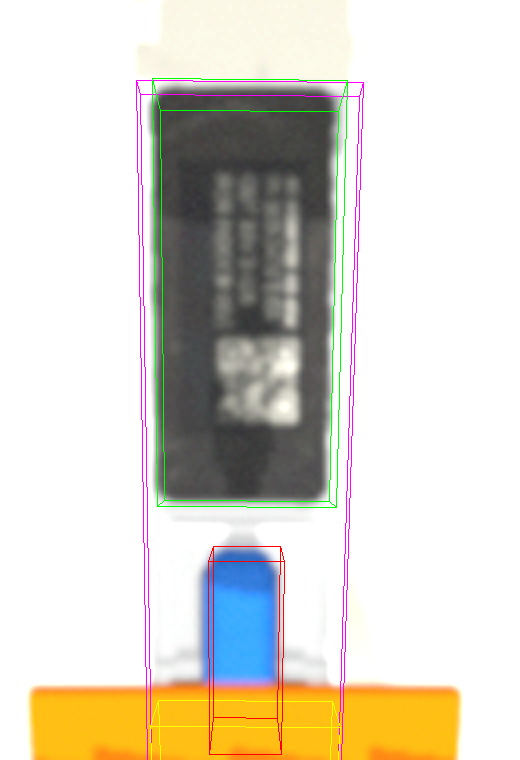

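View pics/o_t.png

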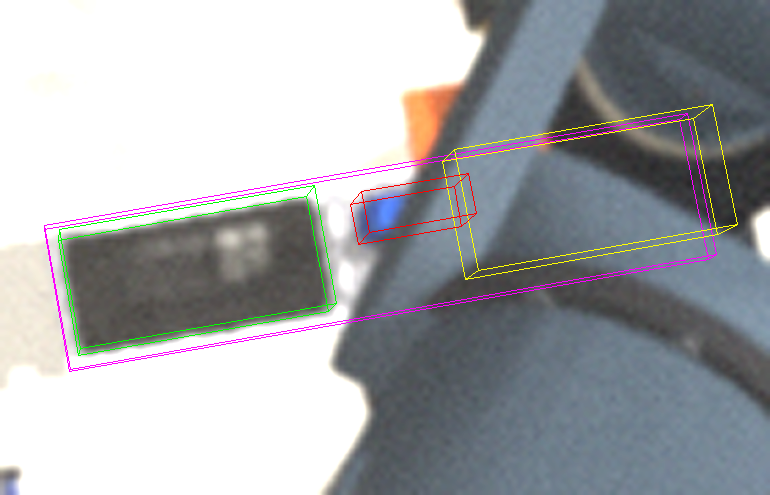

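```bash
cat > fit2.py <<'E'
from h import *
import pickle
w2,t=pickle.load(open("v1.pkl","rb"))
def dark(s,win,th):
    g=cv2.cvtColor(s["pixels"],cv2.COLOR_BGR2GRAY);m=np.zeros((420,560),np.uint8);x0,y0,x1,y1=win
    m[y0:y1,x0:x1]=(g[y0:y1,x0:x1]<th)*1
    c=max(cv2.findContours(m,0,2)[0],key=cv2.contourArea);o=np.zeros_like(m);cv2.fillConvexPoly(o,cv2.convexHull(c),1);return o.astype(float)
for th in(70,90,110):
    mw=dark(w2,(250,20,315,140),th);mt=dark(t,(265,175,322,220),th)
    print(th,mw.sum(),mt.sum(),*[fitbox(v,.05,.108,.004,.035,(.554,-.085,8.5)) for v in([(w2,mw)],[(t,mt)],[(w2,mw),(t,mt)])])
E
python3 fit2.py
```

```text
70 4503.0 975.0 (array([553.88, -86.97,  10.12]), np.float64(0.153)) (array([552.12, -83.74,  10.09]), np.float64(0.217)) (array([552.46, -86.55,   7.81]), np.float64(0.376))
90 4588.0 1016.0 (array([553.61, -87.08,   7.87]), np.float64(0.132)) (array([552.3 , -84.55,  10.1 ]), np.float64(0.169)) (array([552.23, -85.83,   7.29]), np.float64(0.307))
110 4736.0 1073.0 (array([553.5 , -86.31,   7.87]), np.float64(0.099)) (array([551.82, -84.88,   9.78]), np.float64(0.117)) (array([552.64, -84.92,   8.25]), np.float64(0.222))
```

```bash
python3 - <<'E'
from h import *
import pickle
w2,t=pickle.load(open("v1.pkl","rb"))
o,R=tool();p=o["tool_pos"]
P=atz(w2,[[228,182],[335,182]],p[2]+.0172); print((P-p)@R)
go([0.553,-.0865,0.206],98.8)
E
```

```text
[[ 0.0534925  -0.02614746 -0.01721123]
 [ 0.05349417  0.02780021 -0.01720278]]
t 9.43 tcp [ 0.5719 -0.2015  0.2077] yawx 99.02 open 0.633 F [ 0.   0.2 -0.8]
turn [0.0002 0.0001 0.0038] shift [ 0.1165 -0.0011  0.0017]
```

```bash
cat >> h.py <<'E'
def avgpose(n=8):
    P=[]
    for i in range(n):
        P.append(r.get_obs()["tool_pos"]); 
        if i<n-1: r.snapshot("wrist")
    P=np.array(P); return P.mean(0),P.std(0)
E
python3 - <<'E'
from h import *
print(avgpose())
E
```

```text
(array([ 0.57183969, -0.20168461,  0.20761262]), array([2.50416904e-05, 9.83565635e-05, 5.38714073e-05]))
```

```bash
python3 - <<'E'
from h import *
go([0.5525,-.086,0.040],98.8)
E
```

```text
t 9.78 tcp [ 0.5718 -0.2018  0.2075] yawx 98.99 open 0.634 F [-0.4 -0.8 -0.1]
turn [-0.0001 -0.      0.0033] shift [ 0.1174 -0.0014  0.1675]
```

Request:
jog_arm([
  [[0.04, -0.0014, 0, 0, 0, 0.003], [0.04, 0, 0, 0, 0, 0], [0.0374, 0, 0, 0, 0, 0], [0, 0, 0.03, 0, 0, 0], [0, 0, 0.04, 0, 0, 0], [0, 0, 0.04, 0, 0, 0], [0, 0, 0.03, 0, 0, 0], [0, 0, 0.02, 0, 0, 0], [0, 0, 0.0075, 0, 0, 0], [0, 0, 0, 0, 0, 0], [0, 0, 0, 0, 0, 0], [0, 0, 0, 0, 0, 0]],
])

```text
time: 11.28
tool_pos: [0.553, -0.0862, 0.041]
tcp_rot: [0.001, 0.651, 0.759, 0.0]
wrist_force: [-0.1, 0.6, -0.4]
opening: 0.636
```

```bash
python3 - <<'E'
from h import *
go([0.5525,-.086,0.040],98.8)
w,w2=wrist();s=r.snapshot("scene");t=r.snapshot("top")
import pickle;pickle.dump((w2,s,t),open("v2.pkl","wb"))
f=lambda im,a,b,c,d,k:cv2.convertScaleAbs(cv2.resize(im["pixels"][b:d,a:c],None,fx=k,fy=k,interpolation=cv2.INTER_CUBIC),alpha=1.3)
cv2.imwrite("pics/w4.png",f(w,190,60,390,240,4))
cv2.imwrite("pics/s4.png",f(s,240,180,420,310,4.4))
cv2.imwrite("pics/t4.png",f(t,230,130,410,260,4.4))
E
```

```text
t 11.28 tcp [ 0.553  -0.0862  0.041 ] yawx 98.83 open 0.636 F [-0.1  0.6 -0.4]
turn [0.0017 0.001  0.0004] shift [ 0.0003 -0.0004  0.001 ]
```

View pics/w4.png

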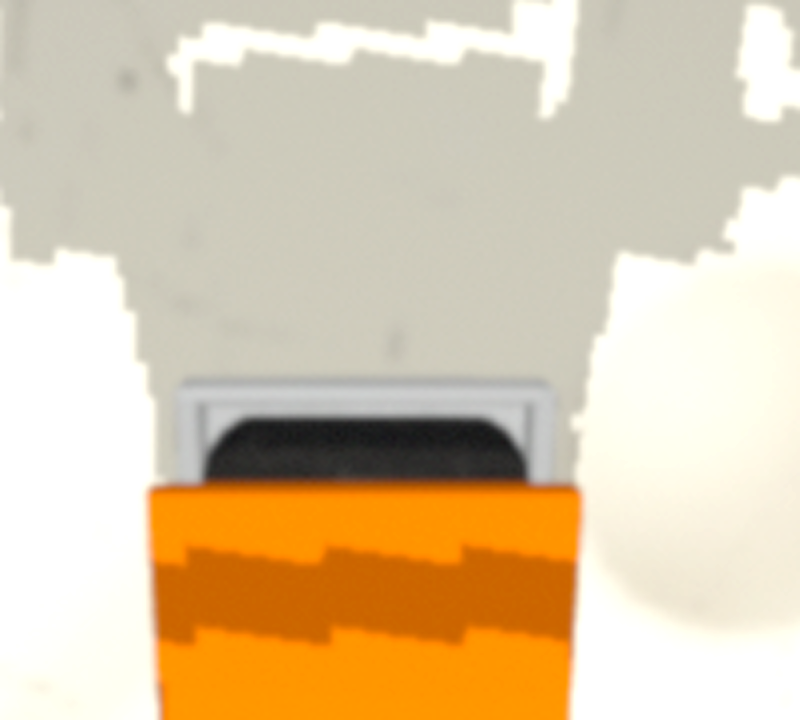

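View pics/s4.png

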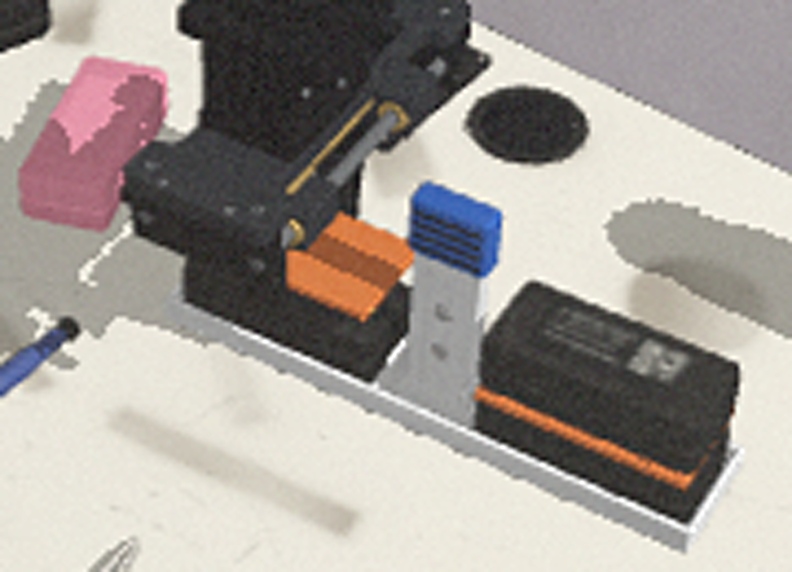

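View pics/t4.png

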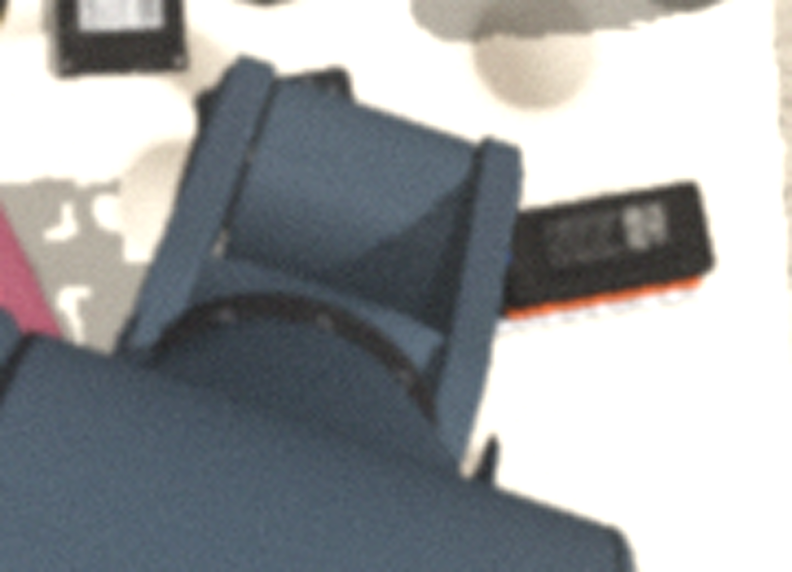

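```bash
python3 - <<'E'
from h import *
import pickle
w2,s,t=pickle.load(open("v2.pkl","rb"))
o,R=tool();p=o["tool_pos"]
for n,uv,z in(("tray",(365,382),.014),("trayL",(178,382),.014),("trayR",(552,382),.014),("adp",(366,417),.035),("adpL",(205,475),.035),("adpR",(528,475),.035),("shL",(150,488),.041+.0172),("shR",(580,488),.041+.0172)):
    X=atz(w2,[(np.array(uv)/4+[190,60])-.375],z); print(n,((X-p)@R*1000).round(1),X.round(4))
E
```

```text
tray [[60.9  0.8 26.6]] [[ 0.5441 -0.0257  0.014 ]]
trayL [[ 61.  -29.1  26.6]] [[ 0.5145 -0.0302  0.014 ]]
trayR [[61.  30.7 26.6]] [[ 0.5737 -0.0211  0.014 ]]
adp [[58.6  0.9  5.6]] [[ 0.5446 -0.028   0.035 ]]
adpL [[ 50.2 -22.5   5.6]] [[ 0.5227 -0.0399  0.035 ]]
adpR [[50.1 24.5  5.6]] [[ 0.5692 -0.0328  0.035 ]]
shL [[ 53.3 -26.3 -17.6]] [[ 0.5185 -0.0375  0.0582]]
shR [[ 53.2  27.9 -17.6]] [[ 0.572  -0.0292  0.0582]]
```

Request:
jog_arm([
  [[0, 0, 0.008, 0, 0, 0], [0, 0, 0.005, 0, 0, 0], [0, 0, 0.002, 0, 0, 0], [0, 0, 0, 0, 0, 0], [0, 0, 0, 0, 0, 0]],
])

```text
time: 12.05
tool_pos: [0.5524, -0.086, 0.025]
tcp_rot: [-0.0, 0.651, 0.759, -0.0]
wrist_force: [1.1, -0.5, 0.2]
opening: 0.638
```

```bash
python3 - <<'E'
from h import *
go([0.5525,-.086,0.0228],98.8)
E
```

```text
t 12.05 tcp [ 0.5524 -0.086   0.025 ] yawx 98.82 open 0.638 F [ 1.1 -0.5  0.2]
turn [-0.      0.      0.0004] shift [-0.      0.0001  0.0022]
```

Request:
jog_arm([
  [[0, 0, 0.001, 0, 0, 0], [0, 0, 0.001, 0, 0, 0], [0, 0, 0, 0, 0, 0], [0, 0, 0, 0, 0, 0]],
])

```text
time: 12.55
tool_pos: [0.5523, -0.0859, 0.0231]
tcp_rot: [-0.0, 0.651, 0.759, 0.0]
wrist_force: [0.3, 0.8, -0.6]
opening: 0.634
```

Request:
jog_arm([
  [[0, 0, 0.001, 0, 0, 0], [0, 0, 0, 0, 0, 0], [0, 0, 0, 0, 0, 0]],
])

```text
time: 12.92
tool_pos: [0.5524, -0.086, 0.0222]
tcp_rot: [0.0, 0.651, 0.759, 0.0]
wrist_force: [0.0, -0.2, 1.8]
opening: 0.634
```

Request:
jog_arm([
  [[0, 0, 0, 0, 0, 0], [0, 0, 0, 0, 0, 0], [0, 0, 0, 0, 0, 0], [0, 0, -0.005, 0, 0, 0], [0, 0, -0.02, 0, 0, 0], [0, 0, -0.04, 0, 0, 0], [0, 0, -0.04, 0, 0, 0], [0, 0, -0.04, 0, 0, 0], [0, 0, -0.03, 0, 0, 0], [0, 0, 0, 0, 0, 0], [0, 0, 0, 0, 0, 0], [0, 0, 0, 0, 0, 0]],
], claw=0.7)

```text
time: 14.42
tool_pos: [0.5513, -0.0856, 0.1955]
tcp_rot: [-0.002, 0.651, 0.759, -0.001]
wrist_force: [-0.1, 0.4, 0.0]
opening: 0.853
```

```bash
python3 - <<'E'
from h import *
go([0.631,.231,0.2],76)
w,w2=wrist();s=r.snapshot("scene")
f=lambda im,a,b,c,d,k:cv2.convertScaleAbs(cv2.resize(im["pixels"][b:d,a:c],None,fx=k,fy=k,interpolation=cv2.INTER_CUBIC),alpha=1.3)
cv2.imwrite("pics/w5.png",f(w,190,60,390,300,3))
cv2.imwrite("pics/s5.png",f(s,240,180,420,310,4.4))
E
```

```text
t 14.43 tcp [ 0.5513 -0.0856  0.1955] yawx 98.82 open 0.853 F [-0.1  0.4  0. ]
turn [-0.0032 -0.001   0.3983] shift [ 0.3265  0.0008 -0.0045]
```

View pics/w5.png

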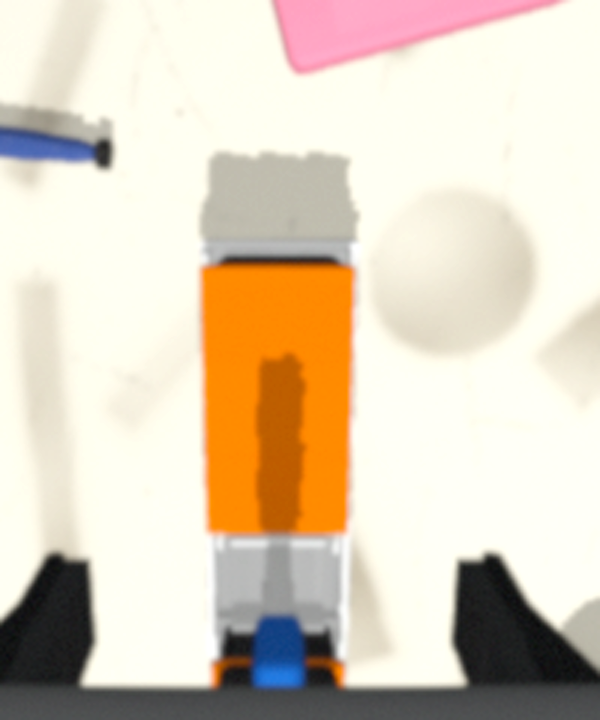

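View pics/s5.png

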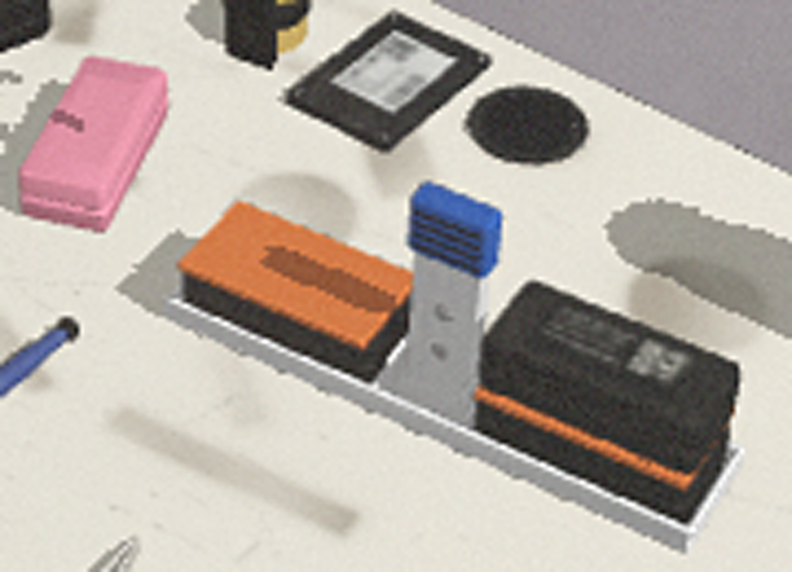

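Request:
jog_arm([
  [[0, 0, 0, 0, 0, 0.14], [0, 0, 0, 0, 0, 0.14], [0, 0, 0, 0, 0, 0.118], [0.04, 0, 0, 0, 0, 0], [0.055, 0, 0, 0, 0, 0], [0.055, 0, 0, 0, 0, 0], [0.055, 0, 0, 0, 0, 0], [0.055, 0, 0, 0, 0, 0], [0.0465, 0, 0, 0, 0, 0], [0.02, 0, 0, 0, 0, 0], [0, 0, 0, 0, 0, 0], [0, 0, 0, 0, 0, 0]],
], claw=0.5)

```text
time: 16.02
tool_pos: [0.6307, 0.2293, 0.1965]
tcp_rot: [-0.0, 0.788, 0.615, -0.001]
wrist_force: [0.7, 0.1, 0.4]
opening: 0.75
```

```bash
python3 - <<'E'
from h import *
print(avgpose(4))
go([0.631,.231,0.2],76)
w,w2=wrist();cv2.imwrite("pics/w6.png",w["pixels"])
import pickle;pickle.dump(w2,open("v3.pkl","wb"))
for d in r.silhouettes(w,"adapter_center")[:3]:
    m=d["mask"].astype(np.uint8);ct=max(cv2.findContours(m,0,2)[0],key=cv2.contourArea).reshape(-1,2)
    print(d["score"],m.sum(),d["uv"],cv2.minAreaRect((atz(w2,ct,.031)[:,:2]*1000).astype(np.float32)),fitbox([(w2,m.astype(float))],.05,.108,0,.031,(.631,.231,-14)))
E
```

```text
(array([0.63094747, 0.22911517, 0.19683752]), array([0.00016054, 0.00010456, 0.0002193 ]))
t 16.18 tcp [0.6312 0.2292 0.1971] yawx 75.9 open 0.75 F [ 0.2 -0.1  0. ]
turn [-0.0003  0.0005 -0.0017] shift [ 0.0018 -0.0006 -0.0029]
0.98 1419 [271.6, 316.8] ((558.2263793945312, 54.31635665893555), (38.64388656616211, 75.62740325927734), 76.08541870117188) (array([ 821.74, -334.26,  -11.11]), np.float64(1.0))
0.58 3792 [285.6, 186.0] ((635.0709838867188, 235.27340698242188), (107.83914184570312, 48.694881439208984), 77.17017364501953) (array([634.18, 232.67, -13.6 ]), np.float64(0.122))
```

View pics/w6.png

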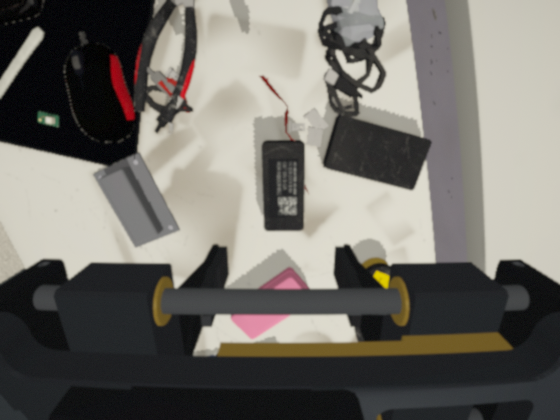

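```bash
python3 - <<'E'
from h import *
go([0.6335,.2342,0.007],76.6)
E
```

```text
t 16.27 tcp [0.6313 0.2296 0.1972] yawx 75.92 open 0.752 F [-0.4  0.  -0.9]
turn [-0.      0.0002 -0.0118] shift [0.005  0.0011 0.1902]
```

Request:
jog_arm([
  [[0.005, 0.001, 0.03, 0, 0, -0.012], [0, 0, 0.04, 0, 0, 0], [0, 0, 0.04, 0, 0, 0], [0, 0, 0.04, 0, 0, 0], [0, 0, 0.02, 0, 0, 0], [0, 0, 0.012, 0, 0, 0], [0, 0, 0.008, 0, 0, 0], [0, 0, 0, 0, 0, 0], [0, 0, 0, 0, 0, 0]],
])

```text
time: 17.4
tool_pos: [0.6342, 0.2357, 0.0082]
tcp_rot: [0.0, 0.784, 0.621, 0.001]
wrist_force: [0.0, -0.7, 0.2]
opening: 0.749
```

Request:
jog_arm([
  [[0, 0, 0, 0, 0, 0], [0, 0, 0, 0, 0, 0], [0, 0, 0, 0, 0, 0], [0, 0, 0, 0, 0, 0], [0, 0, 0, 0, 0, 0], [0, 0, 0, 0, 0, 0]],
], claw=-0.2)

```text
time: 18.15
tool_pos: [0.634, 0.2356, 0.0076]
tcp_rot: [0.0, 0.784, 0.621, 0.001]
wrist_force: [-0.6, 0.6, 6.2]
opening: 0.569
```

Request:
jog_arm([
  [[0, 0, -0.005, 0, 0, 0], [0, 0, -0.02, 0, 0, 0], [0, 0, -0.04, 0, 0, 0], [0, 0, -0.05, 0, 0, 0], [0, 0, -0.05, 0, 0, 0], [0, 0, -0.035, 0, 0, 0], [0, 0, 0, 0, 0, 0], [0, 0, 0, 0, 0, 0], [0, 0, 0, 0, 0, 0]],
])

```text
time: 19.27
tool_pos: [0.6319, 0.2352, 0.2049]
tcp_rot: [-0.001, 0.784, 0.62, -0.002]
wrist_force: [0.7, 0.4, -1.7]
opening: 0.568
```

```bash
python3 - <<'E'
from h import *
go([0.572,-.205,0.205],98.8)
w,w2=wrist();cv2.imwrite("pics/w7.png",w["pixels"]); c=r.snapshot("scene");cv2.imwrite("pics/s7.png",cv2.convertScaleAbs(cv2.resize(c["pixels"][100:310,60:340],None,fx=2.8,fy=2.8),alpha=1.4))
E
```

```text
t 19.27 tcp [0.6319 0.2352 0.2049] yawx 76.71 open 0.568 F [ 0.7  0.4 -1.7]
turn [-0.0043  0.001  -0.3856] shift [-4.258e-01 -1.266e-01 -1.000e-04]
```

View pics/w7.png

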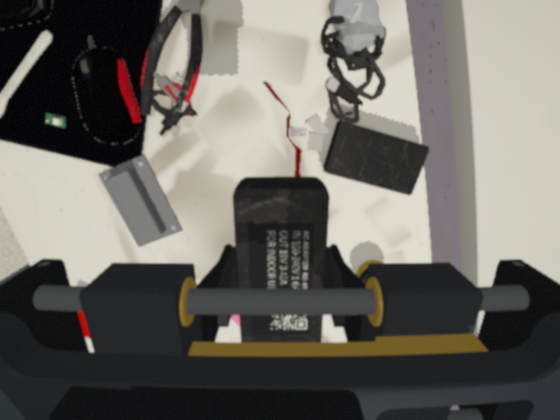

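View pics/s7.png

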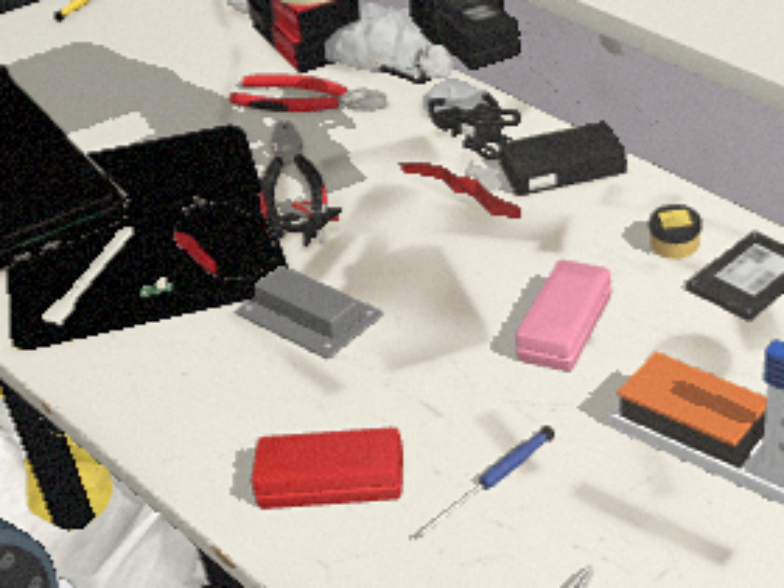

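```bash
python3 - <<'E'
from h import *
m,sd=avgpose(4);print(m,sd)
o,R=tool();p=m
w,w2=wrist()
for uv in((281,180),(235,215),(327,215)):
  for dz in(-.0076,.0234):
    X=atz(w2,[uv],p[2]+dz); print(uv,dz,((X-p)@R*1000).round(1))
go([0.5525,-.086,0.205],98.8)
E
```

```text
[0.63273934 0.23533911 0.2055883 ] [2.42625338e-04 5.42342289e-05 3.27374602e-04]
(281, 180) -0.0076 [[49.2  0.7  7.6]]
(281, 180) 0.0234 [[ 55.7   0.7 -23.4]]
(235, 215) -0.0076 [[ 27.4 -27.5   7.6]]
(235, 215) 0.0234 [[ 37.9 -22.4 -23.4]]
(327, 215) -0.0076 [[27.4 28.8  7.5]]
(327, 215) 0.0234 [[ 37.9  23.7 -23.5]]
t 19.57 tcp [0.6332 0.2354 0.2063] yawx 76.7 open 0.569 F [ 0.4 -0.4 -0.7]
turn [-1.200e-03  3.000e-04 -3.857e-01] shift [-0.3053 -0.1289  0.0013]
```

Request:
jog_arm([
  [[0, 0, 0, 0, 0, -0.13], [-0.02, -0.01, 0, 0, 0, -0.13], [-0.045, -0.018, 0, 0, 0, -0.126], [-0.05, -0.02, 0, 0, 0, 0], [-0.05, -0.02, 0, 0, 0, 0], [-0.05, -0.02, 0, 0, 0, 0], [-0.05, -0.02, 0, 0, 0, 0], [-0.03, -0.01, 0, 0, 0, 0], [-0.01, -0.005, 0, 0, 0, 0], [0, 0, 0, 0, 0, 0], [0, 0, 0, 0, 0, 0], [0, 0, 0, 0, 0, 0]],
])

```text
time: 21.08
tool_pos: [0.5478, -0.0793, 0.207]
tcp_rot: [-0.0, 0.65, 0.76, 0.0]
wrist_force: [-0.5, 0.3, -1.4]
opening: 0.573
```

```bash
cat > o2.py <<'E'
from ov import *
m,sd=avgpose(3);o,R=tool()
s=r.snapshot("scene");w,w2=wrist()
def bx(c,l=0,col=(0,255,0)):
    q=m+R@np.array([c,l,0]); yaw=np.arctan2(R[1,0],R[0,0])-np.pi/2
    return ((q[0],q[1],yaw),.05,.108,m[2]-.0076,m[2]+.0234,col)
uv=proj(s,[m])[0].astype(int);print(uv)
overlay(s,[bx(-.004),bx(.001,0,(0,0,255))],(uv[0]-70,uv[1]-60,uv[0]+90,uv[1]+60),4.8,"pics/o_s8.png")
overlay(w2,[bx(-.004),bx(.001,0,(0,0,255))],(190,100,380,260),4,"pics/o_w8.png")
go([0.5525,-.086,0.09],98.8)
E
python3 o2.py
```

```text
[304 176]
t 21.27 tcp [ 0.5477 -0.08    0.2071] yawx 98.88 open 0.572 F [-0.1  0.7 -1.1]
turn [ 0.     -0.      0.0015] shift [-0.0067  0.0038  0.1171]
```

View pics/o_s8.png

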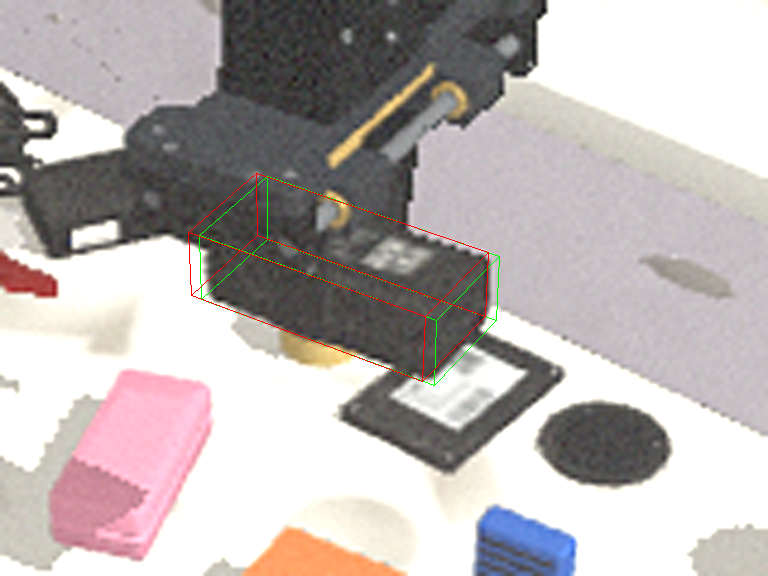

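View pics/o_w8.png

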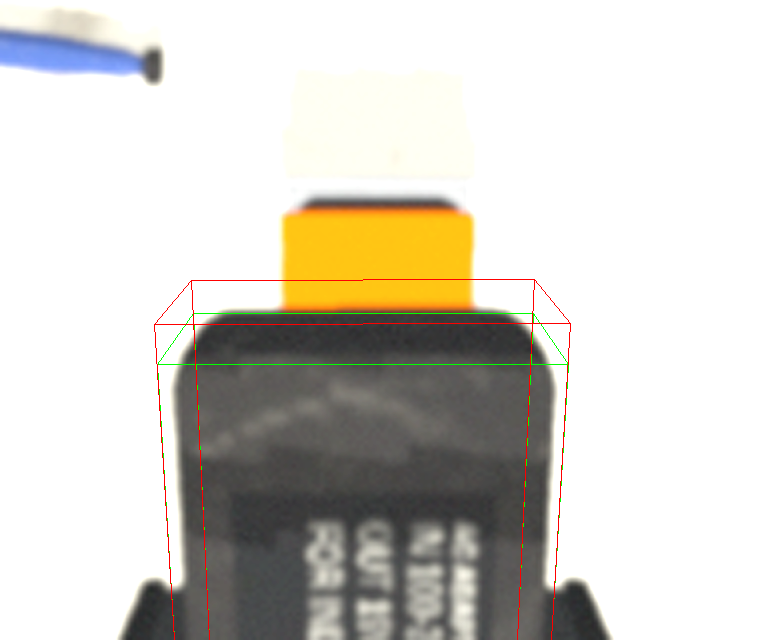

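```bash
python3 - <<'E'
from h import *
go([0.5518,-.0811,0.060],98.8)
E
```

```text
t 21.27 tcp [ 0.5477 -0.08    0.2071] yawx 98.88 open 0.572 F [-0.1  0.7 -1.1]
turn [ 0.     -0.      0.0015] shift [-0.0017  0.0039  0.1471]
```

Request:
jog_arm([
  [[-0.0017, 0.0039, 0.02, 0, 0, 0.001], [0, 0, 0.04, 0, 0, 0], [0, 0, 0.04, 0, 0, 0], [0, 0, 0.03, 0, 0, 0], [0, 0, 0.012, 0, 0, 0], [0, 0, 0.005, 0, 0, 0], [0, 0, 0, 0, 0, 0], [0, 0, 0, 0, 0, 0], [0, 0, 0, 0, 0, 0]],
])

```text
time: 22.4
tool_pos: [0.5523, -0.0819, 0.0609]
tcp_rot: [0.001, 0.651, 0.759, 0.0]
wrist_force: [-0.3, -0.4, -1.7]
opening: 0.571
```

```bash
sed -i 's/^go.*/go([0.5518,-.0811,0.048],98.8)/; s/,(uv\[0\]-70.*4.8,/,(240,140,420,310),4.2,/; s/o_s8/o_s9/; s/o_w8/o_w9/' o2.py; sed -i 's/^overlay(w2.*/overlay(w2,[],(190,100,380,260),4,"pics\/o_w9.png")/; s/^overlay(s.*/overlay(s,[],(240,170,420,310),4.2,"pics\/o_s9.png")/' o2.py; python3 o2.py
```

```text
[305 232]
t 22.6 tcp [ 0.5518 -0.0817  0.0604] yawx 98.77 open 0.569 F [ 0.   0.2 -0.9]
turn [ 0.0005  0.0003 -0.0005] shift [0.0006 0.0001 0.0124]
```

View pics/o_s9.png

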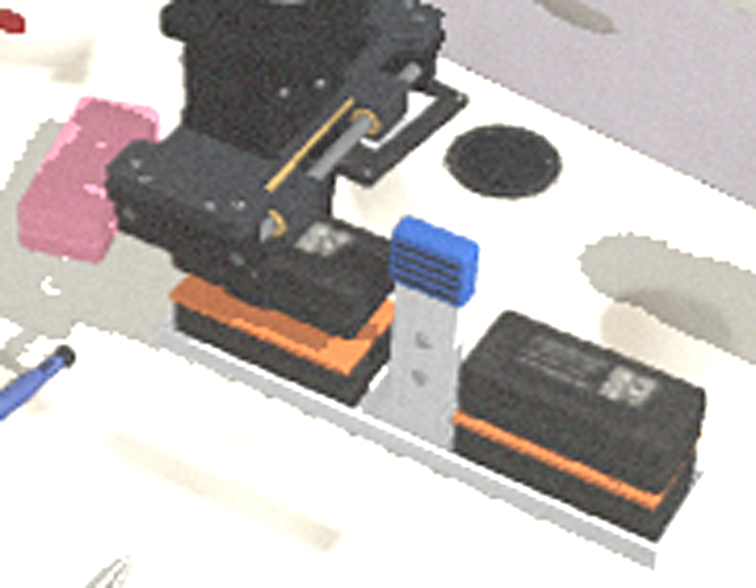

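View pics/o_w9.png

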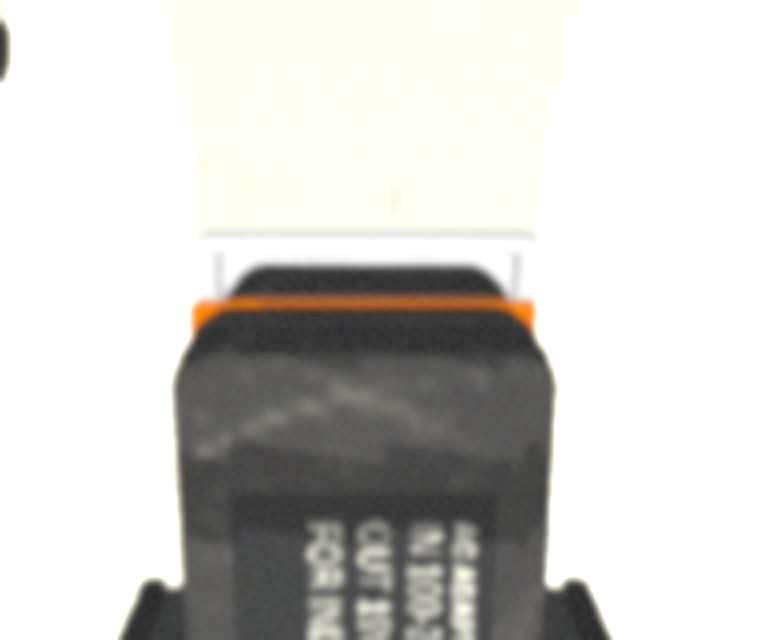

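```bash
python3 - <<'E'
from h import *
m,_=avgpose(2);o,R=tool();w,w2=wrist()
for n,uv,z in(("adp",(364,310),m[2]-.0076),("adp+2",(364,310),m[2]-.0056),("sheettop",(364,302),.040),("sheetbot",(364,297),.035),("lowadp",(364,266),.004),("tray",(364,234),.014)):
    X=atz(w2,[(np.array(uv)/4+[190,100])-.375],z); print(n,((X-m)@R*1000).round(1))
go([0.5518,-.0811,0.048],98.8)
E
```

```text
adp [[50.7  0.3  7.6]]
adp+2 [[51.1  0.3  5.6]]
sheettop [[49.5  0.3 20.3]]
sheetbot [[49.3  0.3 25.3]]
lowadp [[49.4  0.2 56.3]]
tray [[56.6  0.3 46.3]]
t 22.7 tcp [ 0.5517 -0.0817  0.0602] yawx 98.76 open 0.565 F [ 0.9 -0.6 -1.9]
turn [ 0.0001  0.0001 -0.0006] shift [0.0006 0.0002 0.0122]
```

Request:
jog_arm([
  [[0, 0, 0.006, 0, 0, 0], [0, 0, 0.004, 0, 0, 0], [0, 0, 0.0015, 0, 0, 0], [0, 0, 0, 0, 0, 0], [0, 0, 0, 0, 0, 0]],
])

```text
time: 23.32
tool_pos: [0.5518, -0.0817, 0.0486]
tcp_rot: [0.0, 0.651, 0.759, 0.0]
wrist_force: [-0.2, 0.4, -1.2]
opening: 0.572
```

Request:
jog_arm([
  [[0, 0, 0.001, 0, 0, 0], [0, 0, 0, 0, 0, 0], [0, 0, 0, 0, 0, 0]],
])

```text
time: 23.7
tool_pos: [0.5518, -0.0817, 0.0476]
tcp_rot: [0.0, 0.651, 0.759, 0.0]
wrist_force: [-0.1, 1.0, -0.4]
opening: 0.574
```

Request:
jog_arm([
  [[0, 0, 0.0008, 0, 0, 0], [0, 0, 0, 0, 0, 0], [0, 0, 0, 0, 0, 0]],
])

```text
time: 24.08
tool_pos: [0.5518, -0.0817, 0.047]
tcp_rot: [0.0, 0.651, 0.759, 0.0]
wrist_force: [-1.2, 0.7, 1.4]
opening: 0.57
```

Contact. Release and rise.

Request:
jog_arm([
  [[0, 0, 0, 0, 0, 0], [0, 0, 0, 0, 0, 0], [0, 0, 0, 0, 0, 0], [0, 0, -0.005, 0, 0, 0], [0, 0, -0.02, 0, 0, 0], [0, 0, -0.04, 0, 0, 0], [0, 0, -0.04, 0, 0, 0], [0, 0, -0.04, 0, 0, 0], [0, 0, -0.02, 0, 0, 0], [0, 0, 0, 0, 0, 0], [0, 0, 0, 0, 0, 0], [0, 0, 0, 0, 0, 0]],
], claw=0.5)

```text
time: 25.58
tool_pos: [0.5508, -0.0814, 0.2104]
tcp_rot: [-0.001, 0.651, 0.759, -0.001]
wrist_force: [-0.5, -0.9, -0.0]
opening: 0.75
```

```bash
cat > o3.py <<'E'
from ov import *
m,sd=avgpose(3)
w,w2=wrist();s=r.snapshot("scene")
overlay(w2,[],(190,90,390,270),4,"pics/w10.png");overlay(s,[],(240,170,420,310),4.2,"pics/s10.png")
for d in r.spot_point(w,"handle_grip")[:2]: print(d["score"],d["uv"],atz(w2,[d["uv"]],.103))
go([0.5655,-.1645,0.195],98.8)
E
python3 o3.py
```

```text
0.82 [283.0, 282.9] [[ 0.56590195 -0.16199351  0.103     ]]
t 25.82 tcp [ 0.5515 -0.0816  0.2111] yawx 98.77 open 0.75 F [-0.6  0.4  0.5]
turn [-0.001  -0.0005 -0.0006] shift [-0.084   0.0012  0.0161]
```

View pics/w10.png

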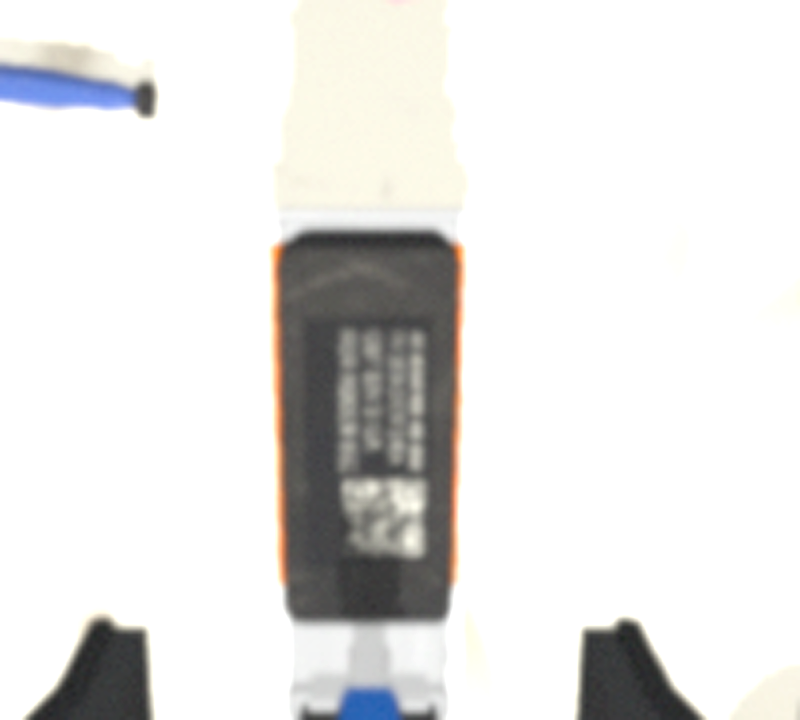

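View pics/s10.png

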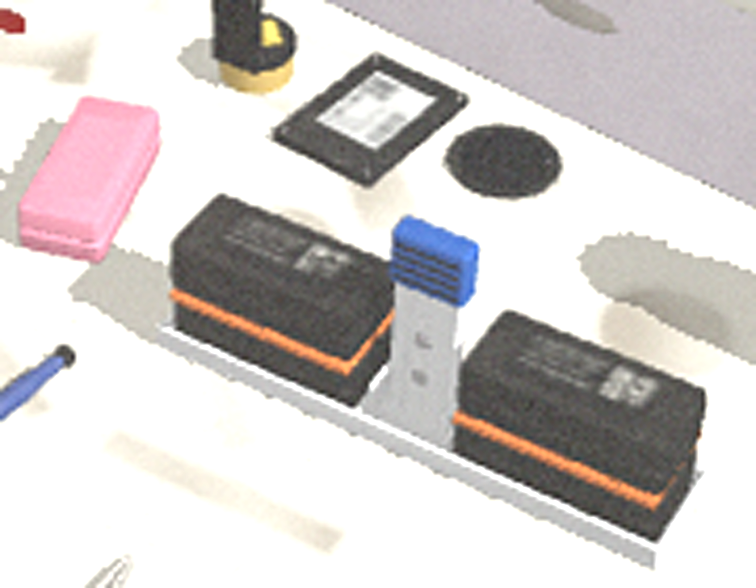

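Request:
jog_arm([
  [[-0.03, 0, 0, 0, 0, 0], [-0.035, 0, 0, 0, 0, 0], [-0.0185, 0, 0, 0, 0, 0], [0, 0, 0, 0, 0, 0], [0, 0, 0, 0, 0, 0], [0, 0, 0, 0, 0, 0]],
])

```text
time: 26.58
tool_pos: [0.5641, -0.163, 0.2117]
tcp_rot: [-0.0, 0.651, 0.759, 0.0]
wrist_force: [-0.3, -0.2, 0.1]
opening: 0.751
```

```bash
cat > o4.py <<'E'
from ov import *
m,sd=avgpose(3);o,R=tool()
w,w2=wrist()
overlay(w2,[],(190,60,390,260),3.8,"pics/w11.png")
hsv=cv2.cvtColor(w["pixels"],cv2.COLOR_BGR2HSV); b=cv2.inRange(hsv,(100,120,40),(130,255,255));b[:,:240]=0;b[:,330:]=0
ys,xs=np.nonzero(b);print(xs.min(),xs.max(),ys.min(),ys.max(),len(xs))
for z in(.12,.103):
  for uv in((xs.min(),np.median(ys)),(xs.max()+1,np.median(ys)),(np.median(xs),ys.min()),(np.median(xs),ys.max()+1)): print(z,((atz(w2,[uv],z)-m)@R*1000).round(1))
go([0.5645,-.1641,0.12],98.8)
E
python3 o4.py
```

```text
272 291 187 236 868
0.12 [[ 0.6 -7.6 91.8]]
0.12 [[ 0.6 10.6 91.8]]
0.12 [[24.9  0.6 91.8]]
0.12 [[-23.1   0.6  91.8]]
0.103 [[ -5.   -8.2 108.8]]
0.103 [[ -5.   11.3 108.8]]
0.103 [[ 20.9   0.6 108.8]]
0.103 [[-30.3   0.6 108.8]]
t 26.73 tcp [ 0.5644 -0.1634  0.2119] yawx 98.82 open 0.752 F [-0.3  0.6 -0.6]
turn [-0.     -0.0002  0.0004] shift [-0.0007  0.      0.0919]
```

View pics/w11.png

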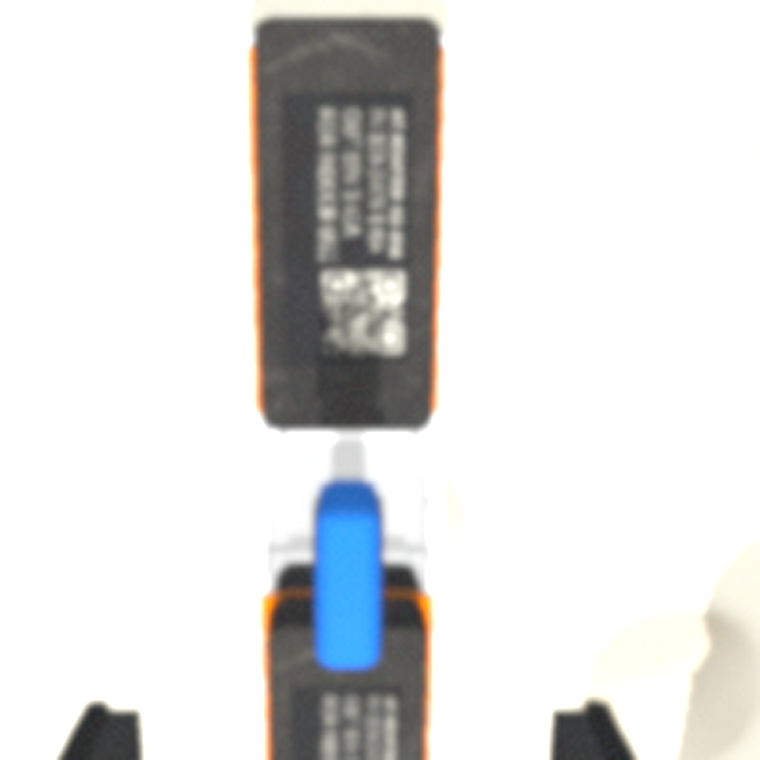

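Request:
jog_arm([
  [[-0.001, 0.0003, 0.03, 0, 0, 0], [0, 0, 0.04, 0, 0, 0], [0, 0, 0.03, 0, 0, 0], [0, 0, 0.018, 0, 0, 0], [0, 0, 0.01, 0, 0, 0], [0, 0, 0, 0, 0, 0], [0, 0, 0, 0, 0, 0], [0, 0, 0, 0, 0, 0]],
], claw=0)

```text
time: 27.72
tool_pos: [0.5655, -0.1654, 0.0847]
tcp_rot: [0.001, 0.651, 0.759, 0.0]
wrist_force: [1.9, -0.5, 0.7]
opening: 0.503
```

Request:
jog_arm([
  [[0, 0, 0, 0, 0, 0], [0, 0, 0, 0, 0, 0], [0, 0, 0, 0, 0, 0], [0, 0, 0, 0, 0, 0], [0, 0, 0, 0, 0, 0], [0, 0, 0, 0, 0, 0], [0, 0, 0, 0, 0, 0]],
], claw=-1)

```text
time: 28.6
tool_pos: [0.5651, -0.1652, 0.0838]
tcp_rot: [0.0, 0.651, 0.759, 0.0]
wrist_force: [1.3, 0.6, -0.4]
opening: 0.183
```

Request:
jog_arm([
  [[0, 0, -0.002, 0, 0, 0], [0, 0, -0.004, 0, 0, 0], [0, 0, -0.006, 0, 0, 0], [0, 0, -0.008, 0, 0, 0], [0, 0, -0.01, 0, 0, 0], [0, 0, -0.01, 0, 0, 0], [0, 0, -0.01, 0, 0, 0], [0, 0, -0.01, 0, 0, 0], [0, 0, 0, 0, 0, 0], [0, 0, 0, 0, 0, 0]],
])

```text
time: 29.85
tool_pos: [0.5646, -0.165, 0.1436]
tcp_rot: [-0.0, 0.651, 0.759, -0.0]
wrist_force: [0.4, -0.3, -6.8]
opening: 0.175
```

```bash
cat > o5.py <<'E'
import sys
from ov import *
m,sd=avgpose(3);print(m,sd)
w,w2=wrist();s=r.snapshot("scene");t=r.snapshot("top");n=sys.argv[1]
overlay(w2,[],(190,60,390,260),3.6,f"pics/w{n}.png");overlay(s,[],(230,100,430,310),2.8,f"pics/s{n}.png")
o=r.get_obs();print(o["time"],o["wrist_force"],o["wrist_torque"],o["opening"],o["qvel"].round(4))
E
python3 o5.py 12
```

```text
[ 0.56448494 -0.16496937  0.14339621] [6.91943157e-05 3.25068993e-05 1.46155067e-04]
30.1 [-0.13462865 -0.03766427 -7.60400248] [-0.08678253 -0.01074442 -0.0207686 ] 0.18261848853181778 [ 0.0012 -0.0003 -0.0025 -0.0008 -0.0017 -0.0003]
```

View pics/s12.png

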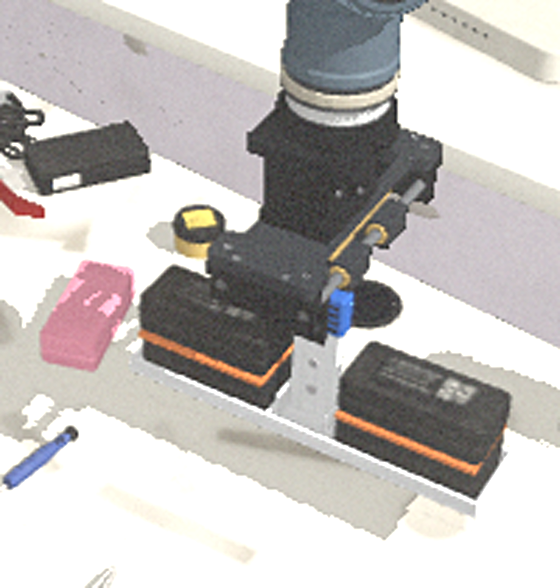

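View pics/w12.png

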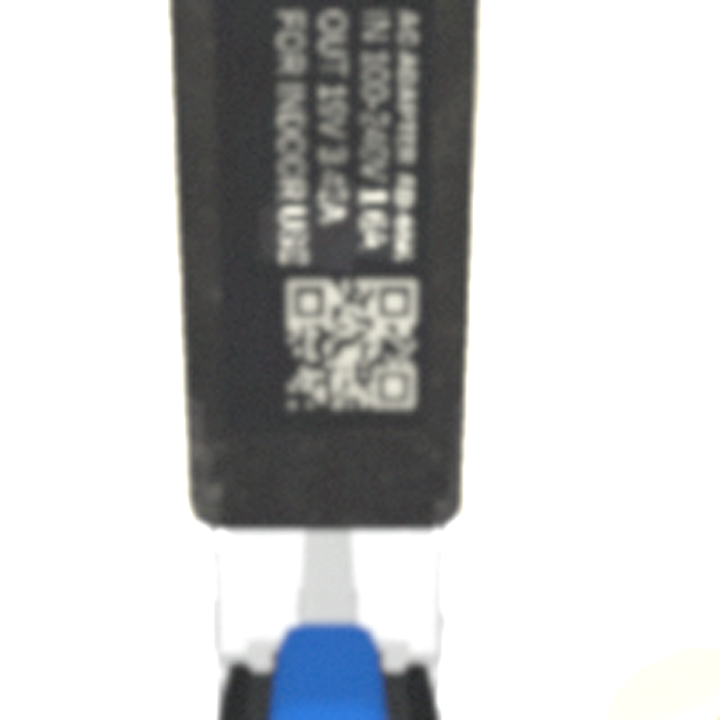

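Request:
jog_arm([
  [[0, 0, -0.004, 0, 0, 0], [0, 0, -0.008, 0, 0, 0], [0, 0, -0.01, 0, 0, 0], [0, 0, -0.012, 0, 0, 0], [0, 0, -0.012, 0, 0, 0], [0, 0, -0.012, 0, 0, 0], [0, 0, -0.012, 0, 0, 0], [0, 0, -0.008, 0, 0, 0], [0, 0, -0.006, 0, 0, 0], [0, 0, -0.003, 0, 0, 0], [0, 0, 0, 0, 0, 0], [0, 0, 0, 0, 0, 0]],
])

```text
time: 31.6
tool_pos: [0.5646, -0.165, 0.2303]
tcp_rot: [-0.0, 0.651, 0.759, -0.0]
wrist_force: [-0.3, -0.3, -7.8]
opening: 0.18
```

Request:
jog_arm([
  [[0, 0, 0, 0, 0, 0], [0, 0, 0, 0, 0, 0], [0, 0, 0, 0, 0, 0], [0, 0, 0, 0, 0, 0], [0, 0, 0, 0, 0, 0], [0, 0, 0, 0, 0, 0], [0, 0, 0, 0, 0, 0], [0, 0, 0, 0, 0, 0]],
])

```text
time: 32.6
tool_pos: [0.5649, -0.1651, 0.2308]
tcp_rot: [0.0, 0.651, 0.759, 0.0]
wrist_force: [-0.5, -0.1, -7.3]
opening: 0.185
```

```bash
cat > o6.py <<'E'
from ov import *
m,sd=avgpose(3);print(m,sd);o,R=tool()
s=r.snapshot("scene");yaw=np.arctan2(R[1,0],R[0,0])-np.pi/2
z=m[2]-.084; c=(m[0],m[1],yaw)
overlay(s,[],(230,60,430,300),2.5,"pics/s13.png")
overlay(s,[(c,.062,.28,z,z+.014,(255,0,255)),(c,.05,.27,z+.04,z+.071,(0,255,0))],(230,60,430,300),2.5,"pics/s13o.png")
cv2.imwrite("pics/s13f.png",s["pixels"])
o=r.get_obs();print(o["time"],o["wrist_force"],o["wrist_torque"],o["opening"],o["qvel"].round(4),o["tcp_rot"])
E
python3 o6.py
```

```text
[ 0.56489751 -0.16515171  0.23077059] [1.70656025e-05 1.18348196e-05 1.07433938e-05]
32.75 [ 0.46623705 -0.31614981 -7.18488489] [-0.17071229  0.03762318  0.0460577 ] 0.18066689690199905 [ 0.0025  0.0011 -0.0001  0.0004 -0.0001  0.0008] [ 4.77832646e-06  6.50983110e-01  7.59092215e-01 -9.04288277e-06]
```

View pics/s13.png

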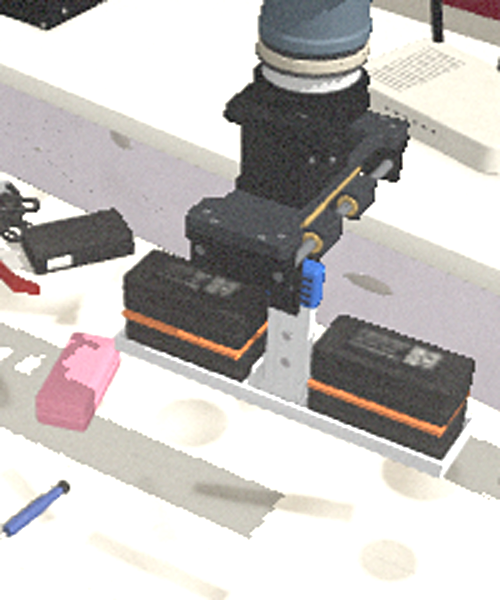

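View pics/s13o.png

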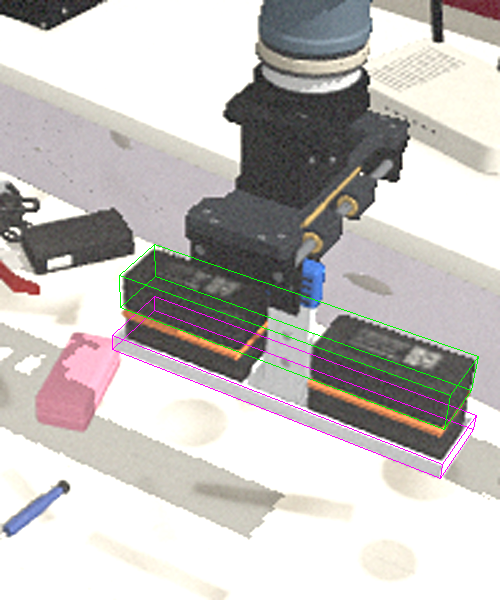

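View pics/s13f.png

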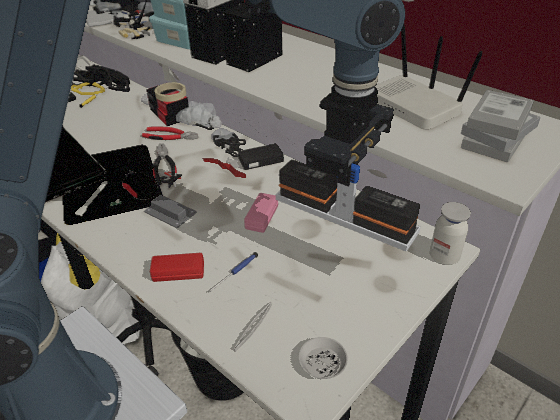

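```bash
python3 -c "
from h import *
print(r.sign_off())"
```

```text
the job is handed in; nothing more can be done
None
```

I packed the carrier and handed the job in with the arm still holding it by the blue handle, hanging about 147 mm above the bench. The clock read about 33 s of the 72 s allowed.

- **Packing:** I laid the spare orange sheet on the lone adapter, then stacked the spare black adapter on the sheet. I set each down until only light contact showed, at most 2 N.
- **Alignment:** Before each part was released, wrist pictures put the sheet and both adapters within about 1 mm of each other across the carrier and within about 2 mm along it. The finished stack looked like the full one.
- **Lift:** The handle closed at about 16 mm, matching the grip. I lifted straight up. The load reads about 7.3 N, the height and pose are steady, and the picture overlay shows the carrier level with both stacks intact.
- **Surroundings:** The last picture shows the other things on the bench where they were. The flux tub is hidden behind the gripper and carrier there; it was in place at mid-lift.

**Disagreements:**
- The top and wrist cameras differed by about 2 mm in the lower adapter's position along the carrier. I followed the close-up wrist views.
- The final overlay sat about 1 to 2 pixels off the carrier, by the same amount at both ends, so it does not suggest a tilt.

I did not measure the carrier's position on the bench again after packing, but it showed no visible shift in the pictures.

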